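# Gauge the depth of a creel spindle socket

## Robot

A 6-joint arm with a two-finger parallel gripper is mounted at the origin on the work surface. World frame = base frame: x ahead of the robot, y to its left, z up, the work surface at z = 0. Lengths are in m, angles in rad, forces in N, time in s.
With the tool pointing down it reaches from about 0.35 to 0.925 m from the base axis. Payload 6.4 kg.
Tool frame: the origin (TCP) lies between the finger pads; the fingertips stand 11 mm ahead of it and the grasp point (between the pads) lies 8 mm behind it; z points along the fingers, y is the direction in which the jaws open and shut (so a half turn about z gives the same grasp; the last joint's range is limited). The gripper opens to 85 mm and grips with 20 to 120 N. Pads are 22 mm wide; open, the fingers measure 114 mm over their backs; the gripper's body (76 mm by 85 mm) begins 54 mm behind the grasp point. The pads swing forward as they close: fully open they stand 13 mm farther back than shut.
Start: joints at [1.164, 0.245, 1.558, -0, 1.339, -0.174], TCP at [0.15, 0.632, 0.242] pointing down, gripper open.
Joint ranges: [-3.13, 3.13], [-1.02, 2.26], [0.13, 2.54], [-0.95, 4.09], [0.21, 2.88], [-2.74, 2.74]. Speed limits (rad/s): [2.57, 2.57, 3.14, 3.14, 3.14, 3.14].

## Interface

Orientations are given as a unit quaternion [w, x, y, z].
In Python, from cell import robot gives the robot as it stands. The module is installed in compiled form; this text tells all that it offers.
- The arm moves only by the tool carry_out, never from a script. Its argument "series" is text: rows parted by semicolons, each of 5 numbers parted by spaces: the opening, from 0 (shut) to 1 (fully open), then the shift along the tool's x, y, z in m, then the turn about the tool's z in rad. A call has 1 to 5 rows; each row is the pose to reach, as a shift and turn from the pose commanded when the call began, along the tool's axes at that moment; what a row does not reach only later rows make up. A row lasts 1/12 s, in which the tool goes at most 41.7 mm and 7.16 degrees, less where a joint would pass 70% of its speed; a pose out of reach is approached as far as the arm can. A call with a gripper value outside its range is refused whole. The fingers move at their own pace and stop on an object; the grip force is fixed at half the most. Time passes only in rows, so rows that repeat a pose let the fingers close. It gives the time, the measured TCP pose, the force and the opening at its end, in the units of the state.
- robot.read_state(): the state, without advancing time (a new reading comes with each control period).
- robot.camera(name): name is "scene" or "top" or "wrist"; returns the picture (480x640x3 uint8, red, green, blue); there is no depth.
- robot.get_calibration(name): a dict with "K" (3x3 intrinsics, pixels), "rvec" (rotation vector, rad) and "tvec" (3), from world to camera coordinates, as OpenCV has them. Camera axes: x right, y down, z forward; pixel columns grow to the right and rows downward; lengths in m; the calibration is good to about 2 mm. A picture is of the moment at which its call begins: read the wrist's pose just before it. get_calibration takes no time and is no camera call; for the wrist camera it gives the pose at the moment of the call.
- robot.finish_job(): hands the job in, once; it reports no verdict.
The state is a dict: "time": time; "qpos": joint angles; "joint_vel": joint speeds; "joint_efforts": joint torques, N m; "eef_pos": TCP position; "eef_rot": TCP orientation; "contact_force": force on the tool from outside, world axes, zero at the start; "ft_torque": the same for the moment, N m; "grip_width": opening from 0.0 (shut) to 1.0 (fully open).
Only numpy, scipy, OpenCV 4.12 (cv2) and the standard library are available. Lean on these libraries where they do the work, as an engineer would, in place of code of your own. Each camera call takes 0.05 s, during which the arm holds its last target. There are 200 camera calls.

## Task

Gauge how deep the socket in the aluminium spindle holder is: take the depth rod (the one with the sliding collar) from the wooden stand and push it, nose down, into the socket, past the spring balls and on until it stands fully home on the bottom. Then slide the collar down the rod until it sits flat on the holder's top face, marking the depth, and leave the rod standing there. Go gently, pressing neither the rod on the bottom nor the collar on the face with more than 20 N, and leave the two pins, the bottle and the yarn cone where they are.

Things in the scene. Friction and masses are not known exactly. Their poses are not given: they have to be found in the camera images.
- gauge: Depth rod: plain steel rod 16 mm in diameter, 108 mm long, with fine ring graduations and a dark collar on it, standing in one of the stand's three holes; rod and collar weigh about 0.2 kg. Origin at the centre of its nose (the lower end), z up along the rod. The nose is flat, 10 mm across, and tapers out to 16 mm over the first 12 mm.
- collar (a joint): Sliding collar on the depth rod: dark steel ring 36 mm in diameter, 16 mm tall, held by about 2 N of friction. Its underside lies 66.5 mm plus this value above the rod's nose (value in m, grows towards the top; starts near 0, can go to -0.045). The bare rod above the collar, 24 to 27 mm at the start, is where to hold it; with the collar pushed home up to 62 mm of rod stand above it.
- collar_face (a point): Centre of the collar's flat underside, on the rod's axis; z up along the rod.
- socket_mouth (a point): Centre of the socket's mouth in the holder's flat top face, 110 mm above the bench; z up. The socket is a straight upright round hole, 17.6 mm wide and blind: its rigid bottom lies somewhere from 30 to 60 mm below the mouth, different each time and hidden. Only the bottom gives a hard, rising stop; the spring balls (see holder) give way and then drag.
- holder: Aluminium block 48 x 48 x 85 mm, upright in the vise, the socket in its top face. Origin at the centre of its underside. Two opposed spring balls stick 2.3 mm into the socket 14 mm below its mouth: getting the nose between them takes about 5 to 10 N, then they drag with 3 to 7 N, so the rod does not fall. (Rules: socket_bottom_c0 is the bottom; its centre is 10 mm below where the rod stands.)
- vise: Blue machine vise fixed to the bench, bed 200 x 84 mm, jaws 65 mm high and so 45 mm lower than the holder's top face. Origin on the bench between the jaws; x along the bed, the screw and its handle reach out to 165 mm on the -x side.
- stand: Fixed wooden block 60 x 160 x 45 mm with three holes of 18.5 mm, 30 mm deep, along its y axis at -50, 0 and +50 mm; the depth rod and the two pins stand in them in any order. Origin at the centre of its underside.
- pin_a: Bystander: short steel pin with a 24 mm head, 72 mm tall, standing in the stand; its top is lower than the rod's collar. Origin at its lower end.
- pin_b: Bystander: plain dark steel pin, 14 mm across and 64 mm tall, standing in the stand. Origin at its lower end.
- bottle: Bystander: clear plastic bottle, 64 mm across and 200 mm tall, standing on the bench. Origin at the centre of its underside.
- cone: Bystander: white yarn cone, 104 mm across at its foot and 125 mm tall, standing on the bench. Origin at the centre of its underside.
Things that resemble listed ones, but are neither listed nor needed, are in the scene too. What is shaped like the gauge but green or purple is not meant.

How it is judged:
On the way, in this order (a step that is already met when the one before it is completed fails the run):
1. the rod stands on the bottom of the socket (distance between gauge and socket_bottom_c0 below 0.0115 m and horizontal distance between gauge and socket_mouth below 0.003 m), for 0.2 s.
2. the collar is down on the holder's face (z of collar_face in the frame of socket_mouth below 0.002 m and distance between gauge and socket_bottom_c0 below 0.0115 m), for 0.2 s.
At the end, for the whole second after the job is handed in: The rod stands released and at rest in the socket with its nose within 1.5 mm of the bottom, at most 3 mm off the socket's axis and upright within 0.08 rad, and the collar's underside is within 2 mm of the holder's top face (all of step 2 and horizontal distance between gauge and socket_mouth below 0.003 m and angle between gauge's own z axis and vertical below 0.08 rad and linear speed of gauge below 0.01 m/s); the robot touches nothing.
It fails at once if the collar is pushed against the holder with more than 20 N (contact force between collar_c0 and holder above 20 N).
It fails at once if the rod is pushed against the bottom of the socket with more than 20 N (contact force between gauge and socket_bottom_c0 above 20 N).
It fails at once if a pin, the bottle or the yarn cone is moved by more than 20 mm (distance of any of pin_a, pin_b, bottle, cone from where it was at the start of the episode above 0.02 m).
It also fails if it takes over 64 s, if anything falls off the work surface, if the arm or the gripper's body presses on something with over 40 N, if the wrist force passes 120 N, or if a joint passes its speed limit or range.

## Working session

There is one attempt and no reset: what is moved stays moved. The work goes in short steps, Python scripts to look and compute and a tool call to move; the robot and the scene stay as the last step left them, time stands still between calls to the robot, and variables do not carry over. Pictures are saved under pics/ and viewed, about 8 in all and at most 12, crops included, and the job is handed in when it is done.

Besides the shell and the picture viewer there is one more tool, called after ">>>" as name(argument=value, ...) on one line, values as JSON. carry_out: Moves the arm, as the interface text tells. Its arguments: {"type":"object","properties":{"series":{"type":"string"}},"required":["series"]}

```bash
mkdir -p pics; cat > h.py <<'E'
import numpy as np, cv2
from cell import robot
def cal(n):
    c=robot.get_calibration(n);K=np.array(c['K'],float);R=cv2.Rodrigues(np.array(c['rvec'],float))[0];t=np.array(c['tvec'],float).ravel()
    return K,R,t
def ray(c,px):
    K,R,t=c;d=R.T@np.linalg.inv(K)@np.array([px[0],px[1],1.]);return -R.T@t,d
def onz(c,px,z):
    o,d=ray(c,px);return o+d*(z-o[2])/d[2]
def proj(c,p):
    K,R,t=c;q=K@(R@np.array(p)+t);return q[:2]/q[2]
def two(c1,p1,c2,p2):
    A=[];b=[]
    for c,p in((c1,p1),(c2,p2)):
        o,d=ray(c,p);d/=np.linalg.norm(d);M=np.eye(3)-np.outer(d,d);A.append(M);b.append(M@o)
    return np.linalg.solve(sum(A),sum(b))
def snap(n,f=None):
    c=cal(n);im=robot.camera(n)
    if f:cv2.imwrite('pics/'+f,im[:,:,::-1])
    return c,im
E
python3 - <<'E'
from h import *
for n in('scene','top'):
    c,im=snap(n,n+'.png');print(n,c[0][0,0],-c[1].T@c[2],c[1][2])
s=robot.read_state();print(s)
E
```

```text
scene 498.2574822023651 [1.04232728 0.41760411 0.95730325] [-0.51707898 -0.37949587 -0.76721067]
top 554.8298287142753 [0.33893162 0.01212931 1.35539402] [ 1.19850665e-01  1.21495088e-04 -9.92791923e-01]
{'time': 0.1, 'qpos': array([ 1.16390860e+00,  2.45750309e-01,  1.55890095e+00, -1.33472661e-05,
        1.33869634e+00, -1.74091121e-01]), 'joint_vel': array([ 0.00072357, -0.00042166, -0.00460619,  0.00094444, -0.00025519,
        0.00194827]), 'joint_efforts': array([-6.11139512e-04, -4.30665922e+01, -3.27129686e+01, -1.54828090e-04,
        2.77762367e-03, -1.58989952e-06]), 'eef_pos': array([0.14975157, 0.63201592, 0.24128186]), 'eef_rot': array([-2.45104864e-04,  1.16134066e-01,  9.93233159e-01, -8.42567721e-04]), 'contact_force': array([-0.2269422 , -0.21046185, -0.35746391]), 'ft_torque': array([ 0.04540742,  0.01431421, -0.00431979]), 'grip_width': 1.0015638096193071}
```

View pics/scene.png

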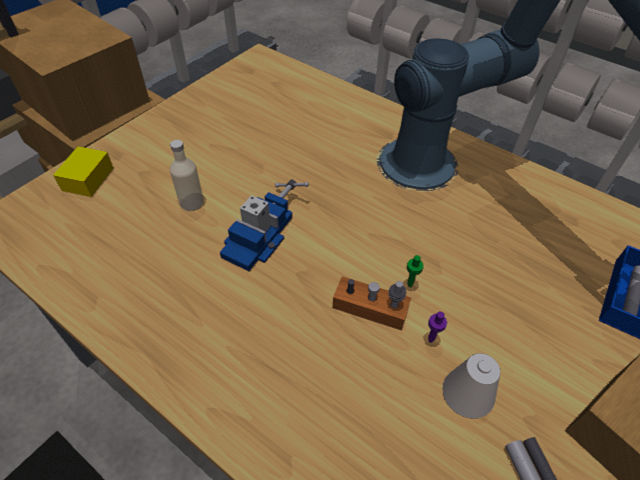

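View pics/top.png

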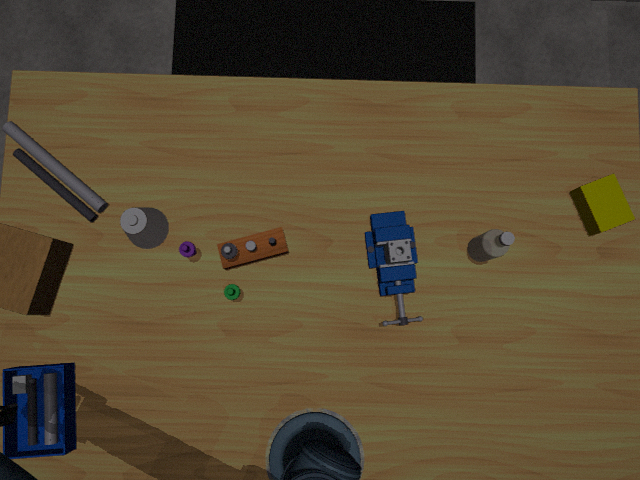

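Scene: the candidates for the gauge are the grey rod with collar in the stand (scene 398,292; top 230,253), the green lookalike (415,268; top 232,292), the purple one (437,325; top 188,250), the headed pin (374,291; top 252,246) and the dark pin (351,286; top 272,242). By the description it is the grey one with the collar. The holder is at top (400,252). I'll check with a close crop.

```bash
python3 - <<'E'
from h import *
t=cv2.imread('pics/top.png');s=cv2.imread('pics/scene.png')
r=lambda a,f:cv2.resize(a,None,fx=f,fy=f,interpolation=cv2.INTER_CUBIC)
a=r(t[225:275,205:295],4.4);b=r(s[270:330,325:415],4.4);c=r(t[232:272,380:420],5.5);d=r(s[190:235,235:280],5.5)
W=800;o=np.zeros((520,800,3),np.uint8)
for im,x,y in((a,0,0),(b,400,0),(c,0,270),(d,400,270)):
    im=im[:520-y,:400];o[y:y+im.shape[0],x:x+im.shape[1]]=im
cv2.imwrite('pics/crop.png',o)
c=cal('top')
print('rod',onz(c,(228,250),.123),'pinb',onz(c,(272,242),.079),'hold',onz(c,(400,252),.11),'cs',cal('scene')[0][0],)
cs=cal('scene');print('rod2',onz(cs,(399,285),.123),'hold2',onz(cs,(254,206),.11))
E
```

```text
rod [0.47367597 0.20903963 0.123     ] pinb [0.50017086 0.11504691 0.079     ] hold [ 0.48210496 -0.17732899  0.11      ] cs [498.2574822    0.         318.18472855]
rod2 [0.47920861 0.21019444 0.123     ] hold2 [ 0.48741749 -0.1774922   0.11      ]
```

View pics/crop.png

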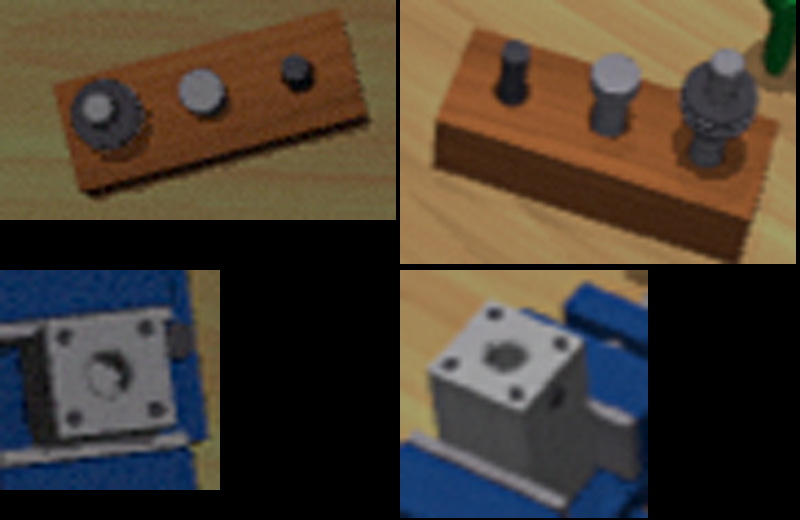

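The crop confirms it: the grey rod with the dark collar is at the left end of the stand (top 227.3,249.5; scene 399.5,284.3), and the socket mouth is at top (400,251.1), scene (254.5,205.8). Next I work out the approach.

```bash
cat >> h.py <<'E'
from scipy.spatial.transform import Rotation as Rn
def tool(p):
    s=robot.read_state();q=s['eef_rot'];R=Rn.from_quat([q[1],q[2],q[3],q[0]]).as_matrix()
    d=R.T@(np.array(p)-s['eef_pos']);print('t%.2f'%s['time'],'tcp',s['eef_pos'].round(4),'shift(tool)',d.round(4),'F',s['contact_force'].round(1),'grip',round(s['grip_width'],3));return R
E
python3 - <<'E'
from h import *
ct,cs=cal('top'),cal('scene')
print(two(ct,(227.3,249.5),cs,(399.5,284.3)),two(ct,(400,251.1),cs,(254.5,205.8)))
print(tool([.476,.209,.242]).round(3))
K,R,t=cal('wrist');print(-R.T@t,R[2])
E
```

```text
[0.47532957 0.21027536 0.12097798] [ 0.48466736 -0.17800637  0.10795165]
t0.10 tcp [0.1498 0.632  0.2413] shift(tool) [-4.150e-01 -3.363e-01 -3.000e-04] F [-0.2 -0.2 -0.4] grip 1.002
[[-0.973  0.231 -0.001]
 [ 0.231  0.973 -0.002]
 [ 0.    -0.002 -1.   ]]
[0.07908301 0.65006292 0.37276332] [ 0.27975103 -0.0689586  -0.95759285]
```

>>> carry_out(series="0.6 -0.138 -0.112 0 0;0.6 -0.138 -0.112 0 0;0.6 -0.138 -0.112 0 0;0.6 -0.138 -0.112 0 0;0.6 -0.138 -0.112 0 0")

```text
time: 0.52
eef_pos: [0.2606, 0.4881, 0.2416]
eef_rot: [0.0, 0.118, 0.993, -0.001]
contact_force: [0.4, -0.2, 0.2]
grip_width: 0.598
```

>>> carry_out(series="0.6 -0.138 -0.112 0 0;0.6 -0.138 -0.112 0 0;0.6 -0.138 -0.112 0 0;0.6 -0.138 -0.112 0 0;0.6 -0.138 -0.112 0 0")

```text
time: 0.93
eef_pos: [0.3691, 0.3476, 0.2421]
eef_rot: [0.0, 0.118, 0.993, -0.001]
contact_force: [-0.2, 0.7, -0.1]
grip_width: 0.602
```

>>> carry_out(series="0.6 -0.138 -0.112 0 0;0.6 -0.138 -0.112 0 0;0.6 -0.138 -0.112 0 0;0.6 -0.138 -0.112 0 0;0.6 -0.138 -0.112 0 0")

```text
time: 1.35
eef_pos: [0.4777, 0.2068, 0.2423]
eef_rot: [0.0, 0.118, 0.993, -0.0]
contact_force: [0.1, 0.3, 0.3]
grip_width: 0.6
```

```bash
python3 - <<'E'
from h import *
tool([.4755,.2095,.242])
c,im=snap('wrist','w1.png')
print(proj(c,[.4755,.2095,.122]))
E
```

```text
t1.35 tcp [0.4777 0.2068 0.2423] shift(tool) [0.0028 0.0021 0.0003] F [0.1 0.3 0.3] grip 0.6
[319.24600512 236.24480042]
```

View pics/w1.png

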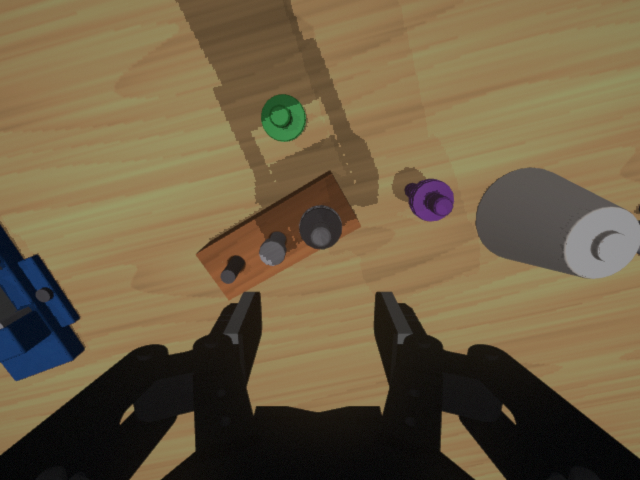

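The wrist view shows the rod top at about (321,237), against a prediction of (319,236). I'll refine it and keep the jaws as they are, since the green and purple lookalikes and the cone are well clear of them.

```bash
python3 - <<'E'
from h import *
c=cal('wrist');p=onz(c,(321,236.5),.123);print(p)
tool([p[0],p[1],.1115])
E
```

```text
[0.47548378 0.21120547 0.123     ]
t1.40 tcp [0.4775 0.2072 0.2422] shift(tool) [0.003  0.0035 0.1307] F [ 0.6 -0.9  0.1] grip 0.602
```

>>> carry_out(series="0.5 0.003 0.0035 0.04 0;0.5 0.003 0.0035 0.075 0;0.5 0.003 0.0035 0.1 0;0.5 0.003 0.0035 0.12 0;0.5 0.003 0.0035 0.129 0")

```text
time: 1.82
eef_pos: [0.4702, 0.215, 0.1098]
eef_rot: [-0.003, 0.116, 0.993, -0.001]
contact_force: [0.2, -0.2, -0.9]
grip_width: 0.499
```

```bash
python3 - <<'E'
from h import *
tool([.4755,.2112,.1125])
c,im=snap('wrist','w2.png')
cv2.imwrite('pics/w2c.png',cv2.resize(im[200:440,200:440,::-1],None,fx=2.3,fy=2.3))
E
```

```text
t1.82 tcp [0.4702 0.215  0.1098] shift(tool) [-0.006  -0.0024 -0.0028] F [ 0.2 -0.2 -0.9] grip 0.499
```

View pics/w2c.png

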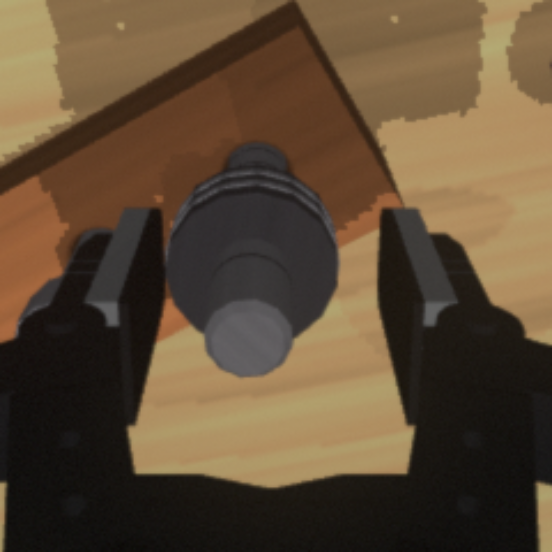

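The crop shows the rod top at (248,337) between the pads, about 4 mm left of the centre, with the collar below it. The TCP is still off its target, so I let it settle and correct.

>>> carry_out(series="0.5 0 0 0 0;0.5 0 0 0 0;0.5 0 0 0 0")

```text
time: 2.12
eef_pos: [0.4743, 0.2148, 0.1152]
eef_rot: [0.002, 0.116, 0.993, 0.001]
contact_force: [0.3, -0.9, -0.1]
grip_width: 0.5
```

```bash
python3 - <<'E'
from h import *
tool([.4755,.2112,.1125])
c,im=snap('wrist')
g=im.mean(2)
print(proj(c,[.4755,.2112,.122]), (200+248/2.3,200+337/2.3))
E
```

```text
t2.12 tcp [0.4743 0.2148 0.1152] shift(tool) [-0.002  -0.0032  0.0027] F [ 0.3 -0.9 -0.1] grip 0.5
[307.49376198 329.99515847] (307.82608695652175, 346.52173913043475)
```

>>> carry_out(series="0.5 -0.002 -0.003 0.0015 0;0.4 -0.002 -0.003 0.0015 0;0.3 -0.002 -0.003 0.0015 0;0.2 -0.002 -0.003 0.0015 0;0.1 -0.002 -0.003 0.0015 0")

```text
time: 2.58
eef_pos: [0.4747, 0.2106, 0.1122]
eef_rot: [0.0, 0.116, 0.993, -0.0]
contact_force: [-1.1, -0.2, 1.1]
grip_width: 0.164
```

>>> carry_out(series="0 0 0 0 0;0 0 0 0 0;0 0 0 0 0;0 0 0 0 0;0 0 0 0 0")

```text
time: 3.0
eef_pos: [0.4747, 0.2107, 0.1121]
eef_rot: [0.0, 0.116, 0.993, -0.0]
contact_force: [-0.5, -1.8, 4.5]
grip_width: 0.165
```

```bash
python3 - <<'E'
from h import *
tool([.4755,.2112,.1125])
c,im=snap('wrist')
cv2.imwrite('pics/w3c.png',cv2.resize(im[200:440,200:440,::-1],None,fx=2.3,fy=2.3))
E
```

```text
t3.00 tcp [0.4747 0.2107 0.1121] shift(tool) [-0.0007  0.0007 -0.0004] F [-0.5 -1.8  4.5] grip 0.165
```

View pics/w3c.png

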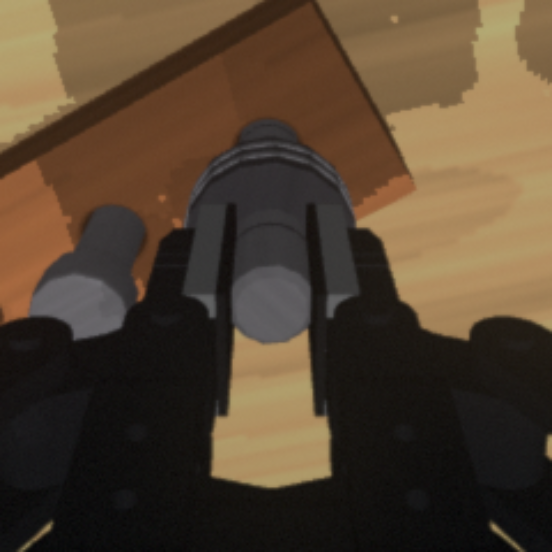

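The rod is held between the pads (rod top at 272,305 in the crop, centred). I lift it.

>>> carry_out(series="0 0 0 -0.02 0;0 0 0 -0.045 0;0 0 0 -0.075 0;0 0 0 -0.105 0;0 0 0 -0.13 0")

```text
time: 3.47
eef_pos: [0.474, 0.211, 0.2427]
eef_rot: [-0.0, 0.116, 0.993, 0.0]
contact_force: [0.8, 0.0, -0.7]
grip_width: 0.16
```

>>> carry_out(series="0 0 0 0 0;0 0 0 0 0")

```text
time: 3.63
eef_pos: [0.4746, 0.211, 0.2421]
eef_rot: [0.001, 0.116, 0.993, 0.0]
contact_force: [-1.1, -0.7, -2.0]
grip_width: 0.159
```

```bash
python3 - <<'E'
from h import *
s=robot.read_state()['eef_pos']
tool([.4842,-.178,s[2]])
c,im=snap('top','t2.png');c2,im2=snap('scene','s2.png')
u=proj(c2,s).astype(int);v=proj(c,s).astype(int);print(u,v)
r=lambda im,u:cv2.resize(im[u[1]-55:u[1]+75,u[0]-65:u[0]+65,::-1],None,fx=3,fy=3)
cv2.imwrite('pics/lift.png',np.hstack([r(im2,u),r(im,v)]))
E
```

```text
t3.63 tcp [0.4746 0.211  0.2421] shift(tool) [-9.900e-02 -3.763e-01 -3.000e-04] F [-1.1 -0.7 -2. ] grip 0.159
[409 247] [217 242]
```

View pics/lift.png

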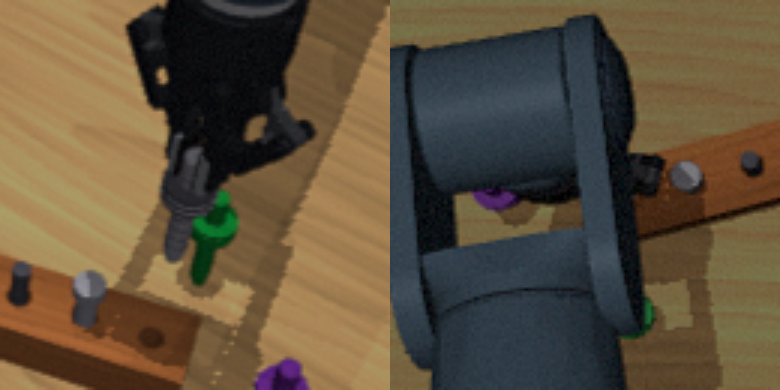

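The scene crop shows the rod hanging upright in the gripper (nose 175,257), its stand hole empty and the pins undisturbed. Next I carry it over.

>>> carry_out(series="0 -0.009 -0.034 0 0;0 -0.018 -0.068 0 0;0 -0.027 -0.103 0 0;0 -0.036 -0.137 0 0;0 -0.045 -0.171 0 0")

```text
time: 4.15
eef_pos: [0.4772, 0.0328, 0.239]
eef_rot: [-0.002, 0.116, 0.993, 0.0]
contact_force: [0.7, -0.2, -1.6]
grip_width: 0.162
```

>>> carry_out(series="0 -0.01 -0.038 0 0;0 -0.02 -0.076 0 0;0 -0.03 -0.114 0 0;0 -0.04 -0.152 0 0;0 -0.047 -0.178 0 0")

```text
time: 4.57
eef_pos: [0.482, -0.1525, 0.2391]
eef_rot: [-0.002, 0.117, 0.993, 0.001]
contact_force: [1.0, 0.9, -1.0]
grip_width: 0.159
```

>>> carry_out(series="0 -0.004 -0.016 0 0;0 -0.007 -0.027 0 0;0 -0.007 -0.027 0 0;0 -0.007 -0.027 0 0;0 -0.007 -0.027 0 0")

```text
time: 4.98
eef_pos: [0.4837, -0.1767, 0.2408]
eef_rot: [-0.001, 0.116, 0.993, 0.001]
contact_force: [-0.3, 0.1, -2.1]
grip_width: 0.154
```

```bash
python3 - <<'E'
from h import *
s=robot.read_state()['eef_pos']
tool([.4845,-.178,s[2]])
cw,iw=snap('wrist');c2,im2=snap('scene','s3.png')
print('wrist mouth',proj(cw,[.4847,-.178,.11]),'scene mouth',proj(c2,[.4847,-.178,.11]))
u=proj(c2,[.4847,-.178,.15]).astype(int);print(u)
a=cv2.resize(im2[u[1]-50:u[1]+50,u[0]-50:u[0]+50,::-1],(400,400),interpolation=cv2.INTER_CUBIC)
b=cv2.resize(iw[160:400,200:440,::-1],(400,400))
cv2.imwrite('pics/over.png',np.hstack([a,b]))
E
```

```text
t4.98 tcp [ 0.4837 -0.1767  0.2408] shift(tool) [-0.0011 -0.0011 -0.    ] F [-0.3  0.1 -2.1] grip 0.154
wrist mouth [314.92021314 237.99629401] scene mouth [254.61944323 205.23719736]
[253 193]
```

View pics/over.png

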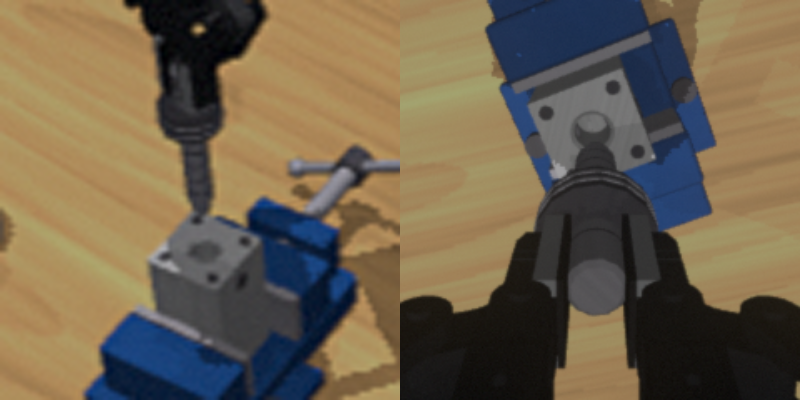

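The scene crop shows the nose at (202,212) above and behind the mouth (203,250). In the wrist crop the mouth is at (592,130), i.e. pixel (315.2,238), matching the prediction, with the rod top at (597,285). Next I compare rod axis and mouth.

```bash
python3 - <<'E'
from h import *
s=robot.read_state()['eef_pos'];z=s[2]
cw,cs=cal('wrist'),cal('scene')
print('tcp',s)
print('mouth w',onz(cw,(315.2,238.2),.11),'s',onz(cs,(254.0,205.6),.11))
print('rodtop w',onz(cw,(318.2,331),z+.010))
for zz in(.138,.141,.145):print('nose s',onz(cs,(253.6,195.6),zz))
print('collar top edge: nose if on axis proj', proj(cs,[s[0],s[1],z-.098]), proj(cs,[s[0],s[1],z+.01]))
c,im=snap('wrist','w4.png');print(proj(c,[s[0],s[1],z-.098]))
E
```

```text
tcp [ 0.483973   -0.17667223  0.24142964]
mouth w [ 0.48545914 -0.17796585  0.11      ] s [ 0.48646015 -0.17835405  0.11      ]
rodtop w [ 0.4847806  -0.17558192  0.25142964]
nose s [ 0.48182002 -0.18060605  0.138     ]
nose s [ 0.4838724  -0.17841561  0.141     ]
nose s [ 0.48660891 -0.17549503  0.145     ]
collar top edge: nose if on axis proj [254.04965137 195.21045713] [249.76265618 159.21535838]
[316.17688158 248.74279443]
```

>>> carry_out(series="0 -0.0014 -0.0014 0.008 0;0 -0.0014 -0.0014 0.016 0;0 -0.0014 -0.0014 0.024 0;0 -0.0014 -0.0014 0.029 0;0 -0.0014 -0.0014 0.029 0")

```text
time: 5.55
eef_pos: [0.484, -0.179, 0.2106]
eef_rot: [-0.002, 0.116, 0.993, 0.001]
contact_force: [-0.6, -0.3, -2.1]
grip_width: 0.164
```

```bash
python3 - <<'E'
from h import *
s=robot.read_state()['eef_pos'];tool(s)
cw,iw=snap('wrist');c2,im2=snap('scene');u=proj(c2,[.485,-.178,.13]).astype(int);print(u)
a=cv2.resize(im2[u[1]-30:u[1]+30,u[0]-30:u[0]+30,::-1],(400,400),interpolation=cv2.INTER_CUBIC)
b=cv2.resize(iw[180:340,240:400,::-1],(400,400),interpolation=cv2.INTER_CUBIC)
cv2.imwrite('pics/near.png',np.hstack([a,b]))
E
```

```text
t5.55 tcp [ 0.484  -0.179   0.2106] shift(tool) [0. 0. 0.] F [-0.6 -0.3 -2.1] grip 0.164
[253 199]
```

View pics/near.png

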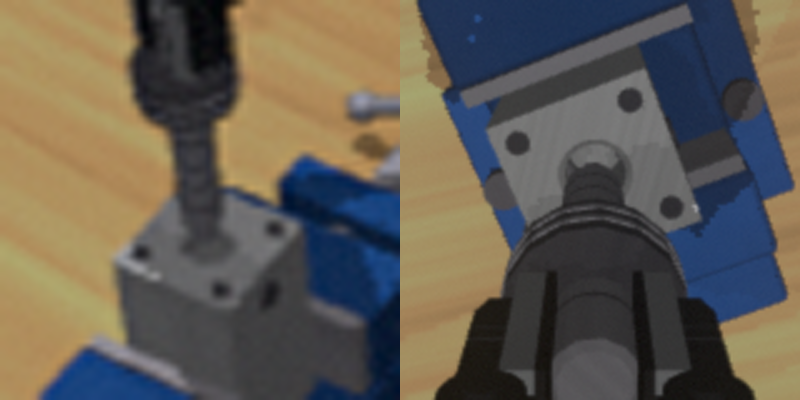

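The scene crop shows the nose just above the mouth (rod axis about 204,235; mouth about 207,243), and the wrist crop shows it centred (rod x 594, mouth 595). I descend while watching the force.

>>> carry_out(series="0 0 0 0.002 0;0 0 0 0.004 0;0 0 0 0.006 0;0 0 0 0.006 0")

```text
time: 5.98
eef_pos: [0.4849, -0.1796, 0.2064]
eef_rot: [-0.0, 0.116, 0.993, 0.0]
contact_force: [-0.6, 0.7, -1.1]
grip_width: 0.163
```

>>> carry_out(series="0 0 0 0.002 0;0 0 0 0.004 0;0 0 0 0.004 0")

```text
time: 6.23
eef_pos: [0.4848, -0.1795, 0.2023]
eef_rot: [-0.0, 0.116, 0.993, 0.0]
contact_force: [-0.1, 0.1, -1.8]
grip_width: 0.162
```

>>> carry_out(series="0 0 0 0.002 0;0 0 0 0.004 0;0 0 0 0.006 0;0 0 0 0.006 0")

```text
time: 6.57
eef_pos: [0.4848, -0.1794, 0.1962]
eef_rot: [-0.0, 0.116, 0.993, 0.0]
contact_force: [0.4, 0.1, -1.4]
grip_width: 0.159
```

>>> carry_out(series="0 0 0 0.001 0;0 0 0 0.003 0;0 0 0 0.003 0")

```text
time: 6.82
eef_pos: [0.4848, -0.1794, 0.1934]
eef_rot: [-0.0, 0.116, 0.993, 0.0]
contact_force: [0.1, 0.9, -1.5]
grip_width: 0.164
```

>>> carry_out(series="0 0 0 0.001 0;0 0 0 0.003 0;0 0 0 0.003 0")

```text
time: 7.07
eef_pos: [0.4848, -0.1794, 0.1904]
eef_rot: [-0.0, 0.116, 0.993, 0.0]
contact_force: [-0.4, 1.6, -1.8]
grip_width: 0.16
```

>>> carry_out(series="0 0 0 0.001 0;0 0 0 0.002 0;0 0 0 0.002 0")

```text
time: 7.32
eef_pos: [0.485, -0.1795, 0.1886]
eef_rot: [-0.0, 0.116, 0.993, 0.0]
contact_force: [-1.2, 1.3, -1.0]
grip_width: 0.163
```

>>> carry_out(series="0 0 0 0.001 0;0 0 0 0.002 0;0 0 0 0.002 0")

```text
time: 7.57
eef_pos: [0.485, -0.1794, 0.1865]
eef_rot: [-0.0, 0.116, 0.993, 0.0]
contact_force: [0.1, 3.2, -1.1]
grip_width: 0.16
```

>>> carry_out(series="0 0 0 0.001 0;0 0 0 0.002 0;0 0 0 0.002 0")

```text
time: 7.82
eef_pos: [0.4852, -0.1796, 0.185]
eef_rot: [0.0, 0.116, 0.993, 0.0]
contact_force: [-0.5, 3.5, 1.9]
grip_width: 0.163
```

>>> carry_out(series="0 0 0.0008 0.001 0;0 0 0.0008 0.002 0;0 0 0.0008 0.002 0")

```text
time: 8.07
eef_pos: [0.4857, -0.1793, 0.1838]
eef_rot: [0.001, 0.116, 0.993, -0.001]
contact_force: [-1.9, 2.9, 5.2]
grip_width: 0.164
```

>>> carry_out(series="0 0 0 0.001 0;0 0 0 0.002 0;0 0 0 0.002 0")

```text
time: 8.32
eef_pos: [0.4855, -0.1792, 0.1815]
eef_rot: [0.0, 0.116, 0.993, -0.001]
contact_force: [-0.3, 2.0, 3.0]
grip_width: 0.159
```

>>> carry_out(series="0 0 0 0.001 0;0 0 0 0.002 0;0 0 0 0.002 0")

```text
time: 8.57
eef_pos: [0.4854, -0.1792, 0.1792]
eef_rot: [0.0, 0.116, 0.993, -0.0]
contact_force: [-1.1, 1.0, 3.1]
grip_width: 0.165
```

>>> carry_out(series="0 0 0.0003 0.0008 0;0 0 0.0003 0.0015 0;0 0 0.0003 0.0015 0")

```text
time: 8.82
eef_pos: [0.4854, -0.1788, 0.1774]
eef_rot: [0.0, 0.116, 0.993, -0.0]
contact_force: [-1.2, 2.4, 2.4]
grip_width: 0.161
```

>>> carry_out(series="0 0 0 0.0008 0;0 0 0 0.0015 0;0 0 0 0.0015 0")

```text
time: 9.07
eef_pos: [0.4856, -0.1789, 0.1765]
eef_rot: [0.0, 0.116, 0.993, -0.0]
contact_force: [-1.7, 2.2, 7.1]
grip_width: 0.16
```

>>> carry_out(series="0 0 0 0.0007 0;0 0 0 0.0007 0")

```text
time: 9.23
eef_pos: [0.4858, -0.179, 0.1764]
eef_rot: [0.001, 0.116, 0.993, -0.0]
contact_force: [-2.4, 1.9, 9.6]
grip_width: 0.165
```

>>> carry_out(series="0 0 0 0.0008 0;0 0 0 0.0008 0;0 0 0 0.0008 0")

```text
time: 9.48
eef_pos: [0.4861, -0.1791, 0.1764]
eef_rot: [0.001, 0.116, 0.993, -0.001]
contact_force: [-5.6, 3.3, 13.3]
grip_width: 0.164
```

```bash
python3 - <<'E'
from h import *
s=robot.read_state()['eef_pos'];tool(s)
cw,iw=snap('wrist');c2,im2=snap('scene');u=proj(c2,[.485,-.178,.14]).astype(int);print(u,proj(c2,[.485,-.178,.11]),proj(c2,[.485,-.178,.1455]),proj(c2,[.485,-.178,.1615]))
a=cv2.resize(im2[u[1]-35:u[1]+35,u[0]-35:u[0]+35,::-1],(400,400),interpolation=cv2.INTER_CUBIC)
b=cv2.resize(iw[180:380,220:420,::-1],(400,400),interpolation=cv2.INTER_CUBIC)
cv2.imwrite('pics/home.png',np.hstack([a,b]))
E
```

```text
t9.48 tcp [ 0.4861 -0.1791  0.1764] shift(tool) [0. 0. 0.] F [-5.6  3.3 13.3] grip 0.164
[253 196] [254.53321788 205.31056245] [253.23633612 194.56617033] [252.63129296 189.55351524]
```

View pics/home.png

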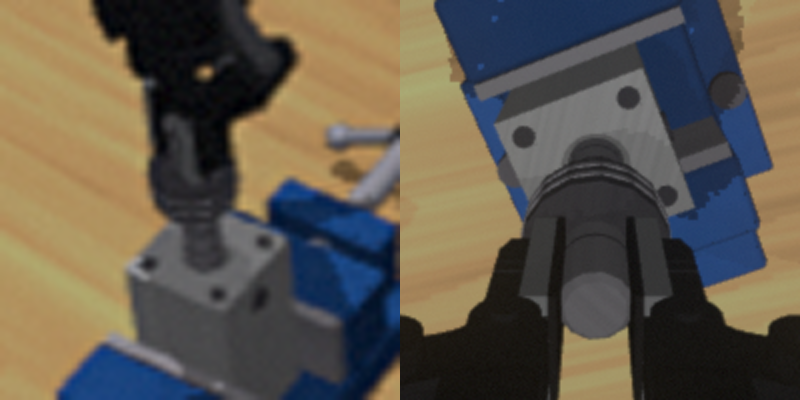

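The crop shows the collar well above the face (about 35 mm, as expected) with the rod upright in the socket. z has stopped at 0.1764 while the force rises, so it's a hard stop. The lateral force has grown too, so I relieve that and press again gently, to rule out wedging.

>>> carry_out(series="0 0.0012 0.0003 -0.0015 0;0 0.0012 0.0003 -0.0015 0;0 0.0012 0.0003 -0.0015 0")

```text
time: 9.83
eef_pos: [0.4849, -0.1785, 0.1765]
eef_rot: [0.001, 0.116, 0.993, -0.001]
contact_force: [-0.2, 0.6, 6.5]
grip_width: 0.162
```

>>> carry_out(series="0 0 0 0.0005 0;0 0 0 0.0005 0;0 0 0 0.0005 0")

```text
time: 10.08
eef_pos: [0.4851, -0.1786, 0.1765]
eef_rot: [0.001, 0.116, 0.993, -0.001]
contact_force: [-1.7, 1.3, 8.7]
grip_width: 0.162
```

The stop comes at the same height with the lateral force relieved, so the rod is home at about 31 mm. I ease off and open a little.

>>> carry_out(series="0 0.0003 0.0001 -0.001 0;0.27 0.0003 0.0001 -0.001 0;0.27 0.0003 0.0001 -0.001 0;0.27 0.0003 0.0001 -0.001 0;0.27 0.0003 0.0001 -0.001 0")

```text
time: 10.5
eef_pos: [0.4836, -0.1778, 0.1757]
eef_rot: [-0.0, 0.116, 0.993, 0.0]
contact_force: [-0.3, -0.4, -0.3]
grip_width: 0.268
```

```bash
python3 - <<'E'
from h import *
s=robot.read_state()['eef_pos'];tool(s)
cw,iw=snap('wrist')
cv2.imwrite('pics/rel.png',cv2.resize(iw[180:380,220:420,::-1],(400,400),interpolation=cv2.INTER_CUBIC))
E
```

```text
t10.50 tcp [ 0.4836 -0.1778  0.1757] shift(tool) [0. 0. 0.] F [-0.3 -0.4 -0.3] grip 0.268
```

View pics/rel.png

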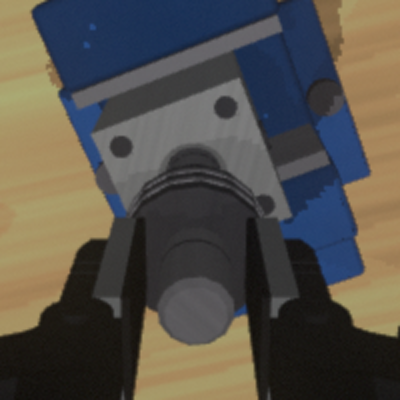

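The rod stands free, centred between the pads with a gap of about 4 mm on each side. Next I push the collar down with the fingertips.

>>> carry_out(series="0.23 0 0 0.002 0;0.23 0 0 0.004 0;0.23 0 0 0.006 0;0.23 0 0 0.008 0;0.23 0 0 0.008 0")

```text
time: 10.97
eef_pos: [0.4838, -0.1778, 0.1679]
eef_rot: [-0.0, 0.116, 0.993, 0.0]
contact_force: [0.1, -0.1, -0.7]
grip_width: 0.23
```

>>> carry_out(series="0.23 0 0 0.002 0;0.23 0 0 0.004 0;0.23 0 0 0.006 0;0.23 0 0 0.008 0;0.23 0 0 0.008 0")

```text
time: 11.38
eef_pos: [0.4837, -0.1777, 0.1598]
eef_rot: [-0.0, 0.116, 0.993, 0.0]
contact_force: [-0.3, 0.3, 0.6]
grip_width: 0.231
```

>>> carry_out(series="0.23 0 0 0.002 0;0.23 0 0 0.004 0;0.23 0 0 0.006 0;0.23 0 0 0.008 0;0.23 0 0 0.008 0")

```text
time: 11.8
eef_pos: [0.4837, -0.1777, 0.1518]
eef_rot: [-0.0, 0.116, 0.993, 0.0]
contact_force: [0.3, 0.0, 0.2]
grip_width: 0.232
```

```bash
python3 - <<'E'
from h import *
s=robot.read_state()['eef_pos'];tool(s)
cw,iw=snap('wrist');c2,im2=snap('scene');u=np.array([253,196])
a=cv2.resize(im2[u[1]-35:u[1]+35,u[0]-35:u[0]+35,::-1],(400,400),interpolation=cv2.INTER_CUBIC)
b=cv2.resize(iw[180:380,220:420,::-1],(400,400),interpolation=cv2.INTER_CUBIC)
cv2.imwrite('pics/slide.png',np.hstack([a,b]))
E
```

```text
t11.80 tcp [ 0.4837 -0.1777  0.1518] shift(tool) [0. 0. 0.] F [0.3 0.  0.2] grip 0.232
```

View pics/slide.png

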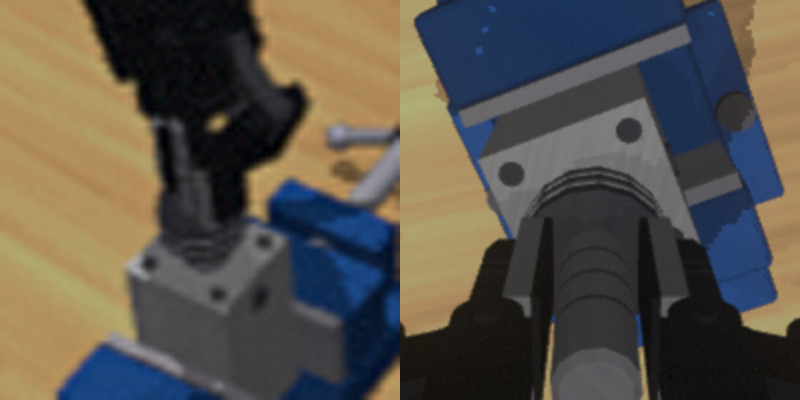

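The collar slides with the tips: in the scene crop its rim (205,250) is now near the face, and more graduated rod stands above it in the wrist crop. That was the twelfth view, so from here I go by force, starting with bigger steps and then fine ones.

>>> carry_out(series="0.23 0 0 0.0015 0;0.23 0 0 0.003 0;0.23 0 0 0.0045 0;0.23 0 0 0.0045 0")

```text
time: 12.23
eef_pos: [0.4838, -0.1778, 0.1475]
eef_rot: [-0.0, 0.116, 0.993, 0.0]
contact_force: [1.2, -0.3, -0.3]
grip_width: 0.226
```

>>> carry_out(series="0.23 0 0 0.001 0;0.23 0 0 0.002 0;0.23 0 0 0.003 0;0.23 0 0 0.003 0")

```text
time: 12.57
eef_pos: [0.4839, -0.1778, 0.1446]
eef_rot: [-0.0, 0.116, 0.993, 0.0]
contact_force: [0.7, -0.2, -0.8]
grip_width: 0.228
```

>>> carry_out(series="0.23 0 0 0.001 0;0.23 0 0 0.0015 0;0.23 0 0 0.0015 0")

```text
time: 12.82
eef_pos: [0.4839, -0.1778, 0.1432]
eef_rot: [-0.0, 0.116, 0.993, 0.0]
contact_force: [-0.1, -0.3, -0.0]
grip_width: 0.23
```

>>> carry_out(series="0.23 0 0 0.001 0;0.23 0 0 0.002 0;0.23 0 0 0.002 0")

```text
time: 13.07
eef_pos: [0.4839, -0.1778, 0.1411]
eef_rot: [-0.0, 0.116, 0.993, 0.0]
contact_force: [-0.6, -1.1, 0.6]
grip_width: 0.23
```

>>> carry_out(series="0.23 0 0 0.001 0;0.23 0 0 0.0015 0;0.23 0 0 0.0015 0")

```text
time: 13.32
eef_pos: [0.4839, -0.1778, 0.1397]
eef_rot: [-0.0, 0.116, 0.993, 0.0]
contact_force: [0.1, 0.2, 0.6]
grip_width: 0.232
```

>>> carry_out(series="0.23 0 0 0.001 0;0.23 0 0 0.0015 0;0.23 0 0 0.0015 0")

```text
time: 13.57
eef_pos: [0.4839, -0.1778, 0.1382]
eef_rot: [-0.0, 0.116, 0.993, 0.0]
contact_force: [-0.0, -0.3, 0.4]
grip_width: 0.23
```

>>> carry_out(series="0.23 0 0 0.0008 0;0.23 0 0 0.001 0;0.23 0 0 0.001 0")

```text
time: 13.82
eef_pos: [0.4839, -0.1778, 0.1373]
eef_rot: [-0.0, 0.116, 0.993, -0.0]
contact_force: [0.2, -0.3, 0.6]
grip_width: 0.226
```

>>> carry_out(series="0.23 0 0 0.0008 0;0.23 0 0 0.001 0;0.23 0 0 0.001 0")

```text
time: 14.07
eef_pos: [0.484, -0.1779, 0.1372]
eef_rot: [-0.0, 0.116, 0.993, -0.0]
contact_force: [-3.5, 0.5, 8.3]
grip_width: 0.233
```

A hard stop at 0.1372 with 8 N, right where the face is expected. I hold it, then back off and raise straight up.

>>> carry_out(series="0.23 0 0 0 0;0.23 0 0 0 0;0.23 0 0 0 0")

```text
time: 14.32
eef_pos: [0.484, -0.1779, 0.1371]
eef_rot: [-0.0, 0.116, 0.993, -0.0]
contact_force: [-4.1, 1.3, 7.3]
grip_width: 0.227
```

>>> carry_out(series="0.23 0 0 -0.002 0;0.3 0 0 -0.006 0;0.4 0 0 -0.006 0;0.4 0 0 -0.006 0;0.4 0 0 -0.006 0")

```text
time: 14.73
eef_pos: [0.4838, -0.1777, 0.1421]
eef_rot: [-0.0, 0.116, 0.993, 0.0]
contact_force: [0.6, 0.1, -0.3]
grip_width: 0.402
```

>>> carry_out(series="0.4 0 0 -0.015 0;0.4 0 0 -0.035 0;0.4 0 0 -0.06 0;0.4 0 0 -0.085 0;0.4 0 0 -0.11 0")

```text
time: 15.15
eef_pos: [0.4836, -0.1776, 0.253]
eef_rot: [-0.0, 0.116, 0.993, 0.0]
contact_force: [0.8, -0.5, 0.4]
grip_width: 0.403
```

```bash
python3 - <<'E'
from h import *
s=robot.read_state()['eef_pos'];tool(s)
c,im=snap('wrist','end.png');cs,isc=snap('scene','ends.png')
# predicted rod top for depth d: z=.11+.108-d ; find bright rod-top disc near prediction
for d in(.031,):
    print('pred top',proj(c,[.4848,-.178,.218-d]),'pred collar top centre',proj(c,[.4848,-.178,.126]))
g=cv2.GaussianBlur(cv2.cvtColor(im,cv2.COLOR_RGB2GRAY),(5,5),1.5)
x,y=proj(c,[.4848,-.178,.187]).astype(int)
C=cv2.HoughCircles(g[y-50:y+50,x-50:x+50],cv2.HOUGH_GRADIENT,1,15,param1=80,param2=12,minRadius=10,maxRadius=45)
if C is not None: print((C[0][:5]+[x-50,y-50,0]).round(1))
print('rod top px radius expected',c[0][0,0]*.008/np.linalg.norm((c[1]@[.4848,-.178,.187]+c[2])))
E
```

```text
t15.15 tcp [ 0.4836 -0.1776  0.253 ] shift(tool) [0. 0. 0.] F [ 0.8 -0.5  0.4] grip 0.403
pred top [315.82631699 266.34952768] pred collar top centre [316.2171431  239.14808666]
[[318.5 239.5  24.3]
 [303.5 246.5  23.8]
 [315.5 269.5  13. ]
 [332.5 246.5  12.7]]
rod top px radius expected 12.91691500060238
```

View limit reached, so I check numerically: collar circle at (318.5,239.5), predicted (316,239); rod top at (315.5,269.5), predicted (315.8,266.3). The rod top is 3 px off, which could be tilt or a raised rod. I check with the scene picture too.

```bash
python3 - <<'E'
from h import *
cs=cal('scene');cw=cal('wrist')
im=cv2.imread('pics/ends.png');g=cv2.cvtColor(im,cv2.COLOR_BGR2GRAY)
for z in(.110,.126,.187,.194):print(z,proj(cs,[.4848,-.178,z]).round(1))
print(g[172:216,240:268][:, ::1].tolist().__repr__().replace('], [','\n'))
E
```

```text
0.11 [254.6 205.3]
0.126 [254.  200.5]
0.187 [251.7 181.3]
0.194 [251.4 179. ]
[[144, 147, 147, 147, 145, 145, 143, 144, 145, 147, 146, 141, 139, 139, 141, 143, 144, 145, 145, 142, 140, 136, 135, 141, 146, 148, 146, 148
143, 144, 145, 146, 147, 147, 144, 145, 146, 147, 148, 148, 148, 145, 142, 139, 140, 142, 146, 145, 144, 142, 142, 144, 144, 148, 147, 147
150, 147, 143, 143, 145, 146, 146, 146, 145, 144, 144, 146, 148, 148, 149, 149, 146, 144, 147, 146, 148, 151, 150, 151, 149, 145, 146, 147
153, 153, 151, 145, 143, 142, 144, 147, 146, 144, 145, 144, 145, 147, 148, 149, 148, 147, 149, 148, 149, 151, 152, 154, 153, 151, 148, 148
152, 152, 153, 154, 150, 145, 141, 143, 143, 145, 145, 144, 144, 142, 144, 146, 148, 149, 148, 147, 146, 148, 149, 150, 151, 154, 152, 150
145, 148, 152, 152, 153, 152, 148, 145, 144, 145, 146, 147, 145, 143, 143, 142, 143, 146, 148, 147, 148, 146, 146, 148, 148, 150, 154, 152
142, 143, 146, 148, 153, 153, 153, 152, 152, 148, 144, 144, 146, 145, 145, 142, 142, 144, 145, 145, 146, 147, 147, 145, 146, 147, 150, 150
144, 143, 143, 145, 146, 150, 153, 155, 152, 1
[... 3876 characters left out ...]
61
103, 66, 70, 79, 96, 132, 158, 144, 109, 96, 77, 55, 45, 46, 47, 53, 65, 80, 104, 110, 104, 88, 64, 58, 61, 64, 65, 63
106, 69, 69, 73, 71, 75, 88, 113, 124, 104, 102, 102, 101, 103, 91, 67, 71, 88, 108, 116, 104, 75, 59, 43, 46, 62, 63, 62
121, 75, 72, 75, 74, 72, 71, 73, 81, 86, 93, 99, 102, 103, 88, 43, 40, 71, 106, 101, 76, 60, 48, 30, 35, 58, 64, 66
133, 76, 72, 77, 76, 74, 73, 71, 74, 72, 75, 84, 93, 101, 93, 66, 64, 91, 103, 73, 61, 56, 44, 22, 41, 64, 63, 65
134, 79, 71, 74, 76, 76, 74, 73, 76, 76, 71, 71, 73, 79, 90, 94, 99, 104, 98, 63, 65, 60, 40, 35, 54, 62, 64, 60
142, 90, 71, 75, 77, 76, 74, 76, 77, 75, 72, 71, 71, 72, 73, 77, 82, 77, 66, 59, 63, 57, 53, 55, 62, 64, 62, 63]]
```

```bash
python3 - <<'E'
from h import *
cs=cal('scene');cw=cal('wrist')
p=two(cs,(251.1,181.6),cw,(315.5,269.5));print('rod top',p,'tilt',np.hypot(*(p[:2]-[.485,-.178]))/.077)
th=np.linspace(0,6.28,73)
for z in(.110,.114,.118):
    q=np.array([proj(cs,[.485+.018*np.cos(a),-.178+.018*np.sin(a),z]) for a in th]);print(z,'lowest row',q[:,1].max().round(1))
print(robot.read_state()['contact_force'].round(1))
E
```

```text
rod top [ 0.48892693 -0.17871831  0.18959465] tilt 0.051845267150418595
0.11 lowest row 211.0
0.114 lowest row 209.8
0.118 lowest row 208.6
[0.1 0.3 0.6]
```

The checks agree. The collar's lower rim is at row 210.5, against 211.0 predicted for resting on the face. The rod top triangulates to z = 0.190, against 0.187 expected, which is within the calibration error. The tilt is bounded by the socket fit at about 0.05 rad. The gripper is clear, so I hand in.

```bash
python3 -c "
from cell import robot
print(robot.finish_job())"
```

```text
the job is handed in; nothing more can be done
None
```

I put the depth rod into the socket until it stood on the bottom, about 31 mm down. I then pushed the collar down onto the holder's top face, backed the gripper off and handed the job in at about 15 s. No verdict was reported.

- **Rod on the bottom:** it met a hard stop at TCP z = 0.1764. The highest wrist force while pressing was about 13 N. Relieving the side force and pressing again gave the same stop height, so it was not wedged.
- **Collar on the face:** it met a hard stop with about 8 N. In the scene image its lower rim is at row 210.5, against 211.0 predicted for lying on the face.
- **Disagreement:** the wrist camera saw the rod's top about 3 px off the prediction. Using both cameras puts the top at z = 0.190, where 0.187 was expected, with a tilt of up to 0.05 rad. That is under the 0.08 rad limit and roughly within the 2 mm calibration error.
- **Not checked by eye:** the picture limit was reached, so I judged the final state from numbers only. I did not measure the pins, bottle and cone at the end. The pins looked undisturbed after the lift, and no unexpected contact force showed up in any reading.

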